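# Clamp up blocks from the roll-top art box

### The job

At the painter's stand, glue-up time: roll the cover of the art box all the way back, take out every wooden block and lay the blocks side by side on the bed of the blue screw clamp, each across the bed and all in one straight row along its middle, between fence and jaw. Then turn the crank until the yellow sprung pad meets the row and snug it by feel until its springs are squeezed about half-way (never squeezed solid), and roll the art box's cover fully shut again. Leave the other things on the table where they are.

Things in the scene. Friction and masses are not known exactly. Their poses are not given: they have to be found in the camera images.
- cover (a joint): roll-top (tambour) cover of the wooden art box, 268 mm wide, curved at 185 mm radius about a level axis through point cover_axis. 0 = fully shut, 1.57 rad = rolled fully back into the rear housing. It stays where it is left (friction about 0.5 N m, so 3 to 5 N at its knob).
- cover_axis (a point): middle of the art box's cover axis, 20 mm above the table. y runs along the axis (box width), -x points out of the box's front, z up. At cover angle a the knob's centre is at x = -221 cos(0.209+a), y = 0, z = 221 sin(0.209+a) mm here: opening moves it up and back. Side cheeks: half discs of 185 mm radius, inner faces at y = +-137 mm; the rear half (x above 0) is housed over, 215 mm high.
- cover_knob (a point): centre of the brass ball knob (26 mm ball on a 10 mm stem; ball centre 37 mm out from the cover's face) in the middle of the cover's front edge; it turns with the cover. Pinch it from above with fingers either side along the box's y axis.
- tray (a point): middle of the shallow black-rimmed tray on the art box's floor, at floor level (20 mm above the table); axes as the box (x in from the front, y across). The rim is 8 mm high and 88 mm (x) by 180 mm (y) inside; it lies 128 mm in front of the cover axis and can be reached from above when the cover is rolled back.
- block0_mid (a point): centre of a dark wood block, 54 mm long (its x axis), 30 mm wide (y) and 30 mm high (z), about 40 g. Two to four of the blocks are present; they start lying on the tray, long side about along the box's x axis, about 46 mm apart across it.
- block1_mid (a point): centre of a light wood block, 54 mm long (its x axis), 30 mm wide (y) and 30 mm high (z), about 40 g. Two to four of the blocks are present; they start lying on the tray, long side about along the box's x axis, about 46 mm apart across it.
- block2_mid (a point): centre of a terracotta-coloured block, 54 mm long (its x axis), 30 mm wide (y) and 30 mm high (z), about 40 g. Two to four of the blocks are present; they start lying on the tray, long side about along the box's x axis, about 46 mm apart across it.
- block3_mid (a point): centre of a mid-brown wood block, 54 mm long (its x axis), 30 mm wide (y) and 30 mm high (z), about 40 g. Two to four of the blocks are present; they start lying on the tray, long side about along the box's x axis, about 46 mm apart across it.
- bed (a point): point on the flat bed of the blue screw clamp, on its middle line, 90 mm above the table. y axis: along the screw, towards the fixed fence; x axis: across the bed; z up. The bed is 110 mm wide (x) and reaches from y = -125 to +105 mm. The fence's face is at y = +85 mm (34 mm high, 90 mm wide); the pad comes from -y. The crank is at the -y end.
- pad_face (a point): middle of the pad's face (yellow plate 70 mm wide, 30 mm high) that presses on the row, 15 mm above the bed. At crank = 0 it is at y = -71 mm of the bed's frame, and moves 20 mm towards the fence per turn of the crank.
- pad (a joint): how far the pad's springs are squeezed between pad and red jaw: 0 = free, 0.012 m = solid; 5 N per mm. Half-way is 0.006 (30 N).
- crank (a joint): crank angle (rad), growing clockwise seen from the crank's end (from up towards the bed's +x axis): that closes the jaw, 20 mm per turn; range 0 to 38. It starts in the first turn and stays where it is left: friction 0.18 N m, about 5 N at the grip, rising by about 2.7 N at 30 N on the pad.
- crank_axis (a point): point on the crank's axis, in the plane of the middle of the grip, 68 mm above the table; axes as the bed's (the crank's axis is along y). It does not move when the crank turns.
- crank_grip (a point): middle of the outer part of the crank's black grip: a level cylinder, 22 mm thick, 60 mm long along y, that spins freely on its pin; it circles 36 mm from crank_axis (straight above it at crank = 0, at +x of it a quarter turn on) and does not move along the axis. The crank's arm is 40 mm from this point towards the bed; 20 mm of grip lie beyond it.
- tumbler_mid (a point): bystander: yellow tumbler, 76 mm wide, 110 mm high, its middle
- spray_mid (a point): bystander: clear spray bottle 48 mm wide, 140 mm high, its middle
- jar_mid (a point): bystander: blue jar, 60 mm wide, 70 mm high, its middle
- brush_mid (a point): bystander: paint brush lying on the table to the left, near the robot
- tablet_mid (a point): bystander: red-cased tablet lying flat, 125 x 190 x 9 mm
- tube_blue_mid (a point): bystander: paint tube with a blue band, 100 x 28 x 16 mm
- tube_red_mid (a point): bystander: paint tube with a red band, 100 x 28 x 16 mm

How it is judged:
By the outcome, as a careful person would: the job done as asked, in the order asked, and still so for the second after the job is handed in, with the robot touching nothing.
Of block0, block1, block2, block3 only 2 to 4 are there at a start; the rules pass over those that are not, and their reading is None.
At some moment in a run one of block0, block1, block2, block3 may be knocked a few centimetres aside while the robot is not near it.
Once in a run the grip may slacken for a moment while it holds something.
It also fails if it takes over 210 s, if anything falls off the work surface, if the arm or the gripper's body presses on something with over 40 N, if the wrist force passes 120 N, or if a joint passes its speed limit or range.

### The arm

A 6-joint arm with a two-finger parallel gripper is mounted at the origin on the work surface. World frame = base frame: x ahead of the robot, y to its left, z up, the work surface at z = 0. Lengths are in m, angles in rad, forces in N, time in s.
With the tool pointing down it reaches from about 0.275 to 0.775 m from the base axis. Payload 14.6 kg.
Tool frame: the origin (TCP) lies at the very end of the fingers, on their centre line; the grasp point (between the pads) lies 19 mm behind it (bot.hold_point_z is the distance from the TCP to the grasp point, in m); z points along the fingers, y is the line along which they close (so a half turn about z gives the same grasp; the last joint's range is limited). The gripper opens to 85 mm and grips with 20 to 120 N. Pads are 22 mm wide; open, the fingers measure 114 mm over their backs; the gripper's body (76 mm by 85 mm) begins 54 mm behind the grasp point. The pads swing forward as they close: fully open they stand 13 mm farther back than shut.
Start: joints at [1.179, 0.263, -0.048, 1.259, 0, 1.415], TCP at [0.123, 0.51, 0.231] pointing down, gripper open.
Joint ranges: [-2.65, 2.65], [-0.89, 1.7], [-1.18, 1.37], [-2.13, 2.11], [-1.35, 1.29], [-3.14, 3.14]. Speed limits (rad/s): [1.89, 1.89, 2.57, 2.79, 3.14, 3.14].

### API

Orientations are given as a unit quaternion [w, x, y, z].
In Python, from plant import bot, jaws, optics, ticket, current_clock, current_q, current_qd, current_joint_torque, current_ee_pos, current_ee_rot, current_wrist_force, current_torque, current_grip_width, current_grip_force gives the robot as it stands. Calls block until the motion is done:
- bot.movep(position, orientation): joint-space move of the TCP to a pose.
- bot.line_to(position, v=0.15, orientation=None, threshold=None): straight line of the TCP; orientation=None keeps the orientation; v is the mean speed in m/s. With threshold (N) it stops when the force on the tool has changed by that much, and returns True; else False.
- bot.move_joints(angles): joint-space move.
- jaws.grip(opening): opening from 0.0 (shut) to 1.0 (fully open); the grip force is fixed at half the most; returns when the fingers have stopped.
- bot.wait(seconds).
- bot.inverse_kinematics(position, orientation): joint angles nearest the present ones, or None.
- optics.capture(name): name is "scene" or "top" or "wrist"; returns a dict with "image" (420x560x3 uint8, red, green, blue), "intrinsics" (3x3 intrinsics, pixels), "R" (3x3) and "t" (3): a world point X has camera coordinates R X + t; the wrist camera has in their place "mount" (4x4, takes a point from camera to tool coordinates, whose origin is the TCP and whose axes are the flange's). Camera axes: x right, y down, z forward; pixel columns grow to the right and rows downward; lengths in m; the calibration is good to about 2 mm. The wrist camera is an equidistant fisheye: a pixel r from the principal point sees the ray r / f radians off the axis. A picture is of the moment at which its call begins: read the wrist's pose just before it. There is no depth.
A pose or a line that the arm cannot do raises bot.IKError and nothing moves.
- ticket.sign_off(): hands the job in; it is judged then, once.
Readings, each from a call of its own:
- current_clock(): time.
- current_q(): joint angles.
- current_qd(): joint speeds.
- current_joint_torque(): joint torques, N m.
- current_ee_pos(): TCP position.
- current_ee_rot(): TCP orientation.
- current_wrist_force(): force on the tool from outside, world axes, zero at the start.
- current_torque(): the same for the moment, N m.
- current_grip_width(): opening from 0.0 (shut) to 1.0 (fully open).
- current_grip_force(): force on a finger pad.
Only numpy, scipy, OpenCV 4.12 (cv2) and the standard library are available. Lean on these libraries where they do the work, as an engineer would, in place of code of your own. Each camera call takes 0.05 s, during which the arm holds its last target. There are 200 camera calls.

## Working session

There is one attempt and no reset: what is moved stays moved. The work goes in short steps, each a Python script; the robot and the scene stay as the last script left them, time stands still between calls to the robot, and variables do not carry over. Pictures are saved under pics/ and viewed, at most 14 in all, crops included, and the job is handed in when it is done.

```bash
mkdir -p pics; ls
python3 - <<'E'
from plant import *
import cv2,numpy as np
for n in ("scene","top"):
    c=optics.capture(n); cv2.imwrite(f"pics/{n}0.png",cv2.resize(c["image"][:,:,::-1],(800,600),interpolation=cv2.INTER_CUBIC)); print(n,c["intrinsics"].tolist(),c["R"].round(4).tolist(),c["t"].round(4).tolist())
    np.savez(f"{n}.npz",K=c["intrinsics"],R=c["R"],t=c["t"])
c=optics.capture("wrist");print(c["mount"].tolist(),c["intrinsics"].tolist())
print(current_ee_rot(),current_clock(),bot.hold_point_z)
E
```

```text
pics
scene [[464.3415037820192, 0.0, 281.12165744832384], [0.0, 464.3415037820192, 209.56379520356572], [0.0, 0.0, 1.0]] [[0.7591, -0.651, 0.0016], [-0.5802, -0.6776, -0.4518], [0.2952, 0.342, -0.8921]] [-0.3307, 0.3918, 1.5]
top [[411.87498350131665, 0.0, 278.6337754227635], [0.0, 411.87498350131665, 209.87780856410217], [0.0, 0.0, 1.0]] [[-0.0214, -0.9998, 0.0055], [-0.9942, 0.0207, -0.1052], [0.105, -0.0077, -0.9944]] [0.0735, 0.5041, 1.291]
[[-0.0008990138751199153, -0.960697029260465, -0.2775975679723589, 0.07001837995521801], [0.9999991738498539, -0.0011187187002068605, 0.000633062460708615, 0.0003748185422128847], [-0.0009187348157616515, -0.27759676950315165, 0.960697241324108, -0.14277144533474193], [0.0, 0.0, 0.0, 1.0]] [[325.19226210127806, 0.0, 286.47755455228014], [0.0, 325.19226210127806, 213.7030470420406], [0.0, 0.0, 1.0]]
[-9.46034703e-05  1.18095326e-01  9.93002196e-01 -3.52632642e-04] 0.15 0.0187
```

View pics/scene0.png

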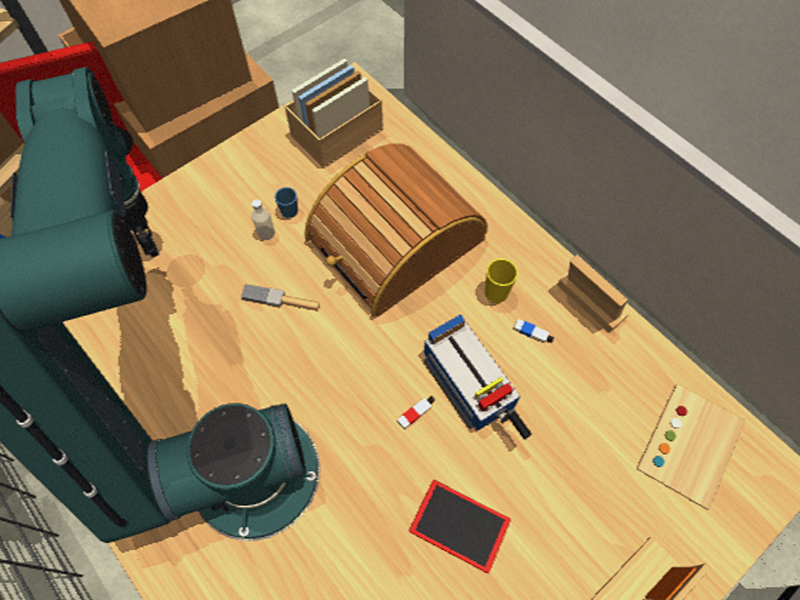

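View pics/top0.png

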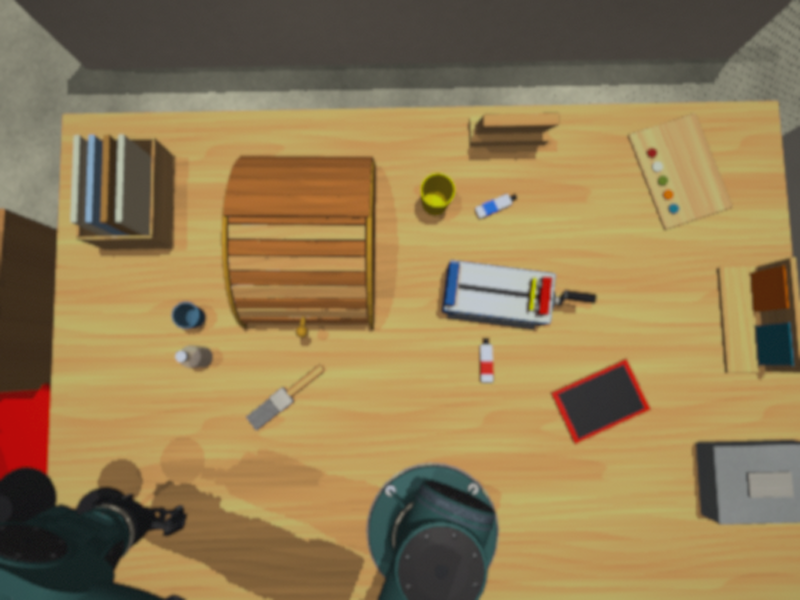

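```bash
cat > h.py <<'E'
from plant import *
import cv2,numpy as np
def crop(img,x0,y0,w,h,s):
    o=cv2.resize(img[y0:y0+h,x0:x0+w][:,:,::-1],None,fx=s,fy=s,interpolation=cv2.INTER_CUBIC)
    for x in range(-(-x0//10)*10,x0+w,10):
        cv2.line(o,((x-x0)*s,0),((x-x0)*s,8 if x%50 else 20),(255,0,255),1)
        if x%50==0: cv2.putText(o,str(x),((x-x0)*s,32),0,.4,(255,0,255),1)
    for y in range(-(-y0//10)*10,y0+h,10):
        cv2.line(o,(0,(y-y0)*s),(8 if y%50 else 20,(y-y0)*s),(255,0,255),1)
        if y%50==0: cv2.putText(o,str(y),(22,(y-y0)*s+4),0,.4,(255,0,255),1)
    return o
def ray(c,u,v):
    K,R,t=c["K"],c["R"],c["t"]
    d=R.T@np.linalg.inv(K)@[u,v,1]; return -R.T@t,d
def onz(c,u,v,z):
    o,d=ray(c,u,v); return o+d*(z-o[2])/d[2]
def proj(c,X):
    p=np.atleast_2d(X)@c["R"].T+c["t"]; return (p@c["K"].T)[:,:2]/p[:,2:]
E
python3 - <<'E'
from h import *
t=optics.capture("top")["image"]; s=optics.capture("scene")["image"]
a=crop(t,150,105,120,140,4)
b=crop(t,300,175,125,58,6)
cv2.imwrite("pics/boxtop.png",a); cv2.imwrite("pics/clamptop.png",b)
cv2.imwrite("pics/clampscene.png",crop(s,285,215,95,95,6))
E
```

```text
(no output)
```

View pics/boxtop.png

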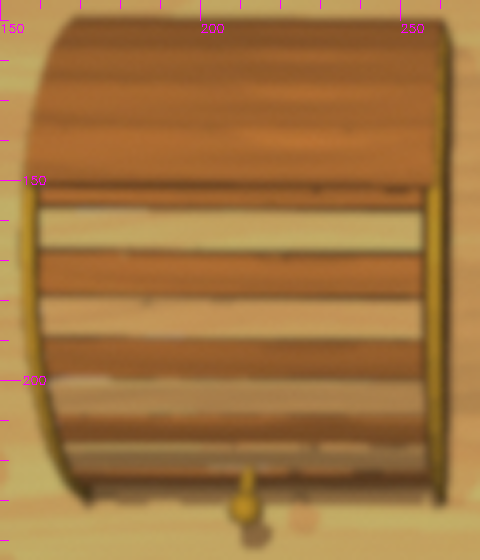

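View pics/clamptop.png

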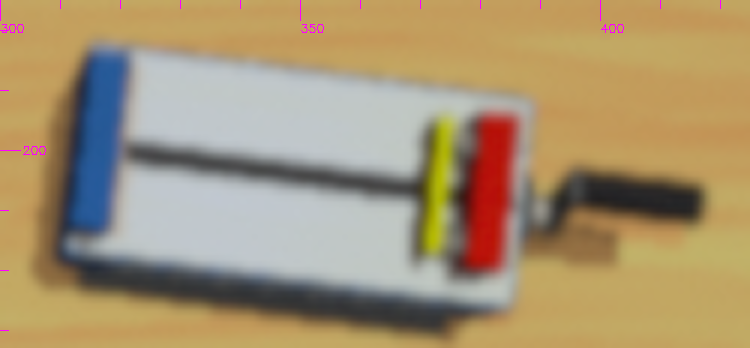

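View pics/clampscene.png

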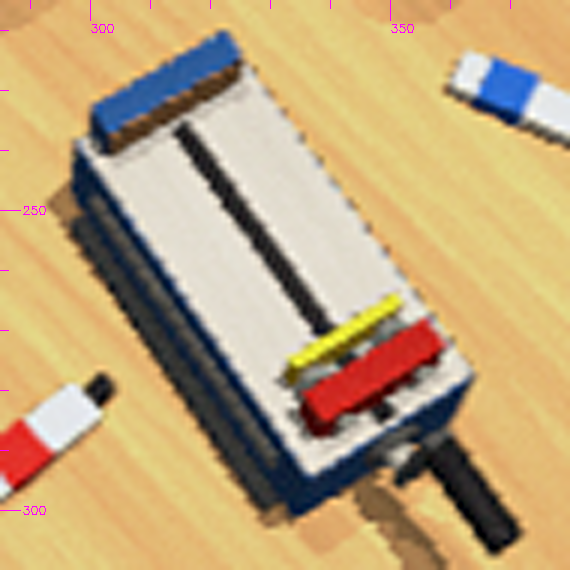

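Run:
```python
from h import *
from scipy.optimize import least_squares
T=np.load("top.npz");S=np.load("scene.npz")
P=[(55,-125),(-55,-125),(-55,105)]
ut=np.array([(388.7,191.7),(385.5,226.3),(310.3,218.)]);us=np.array([(363.8,277.5),(336.7,294.7),(298,238.3)])
def W(p,L):
    c,s=np.cos(p[2]),np.sin(p[2]); L=np.atleast_2d(L)
    return np.c_[p[0]+c*L[:,0]-s*L[:,1],p[1]+s*L[:,0]+c*L[:,1],L[:,2]]
L=np.array([(a/1e3,b/1e3,.09) for a,b in P])
r=least_squares(lambda p:np.r_[(proj(T,W(p,L))-ut).ravel(),(proj(S,W(p,L))-us).ravel()],[.5,-.1,-.1])
print("bed",r.x,r.fun.round(1))
def tri(a,b):
    r=least_squares(lambda X:np.r_[proj(T,X)[0]-a,proj(S,X)[0]-b],[.5,0,.1]); return r.x,r.fun.round(1)
print("knob",tri((211.3,231.3),(233.1,183.4)))
g=tri((406.7,207.5),(364.2,297.5));print("grip",g)
c,s=np.cos(r.x[2]),np.sin(r.x[2]);d=g[0][:2]-r.x[:2];print("grip in bed",c*d[0]+s*d[1],-s*d[0]+c*d[1])
for n,(u,v) in dict(hl=(156.3,151.3),hr=(260.5,151.3),cl=(172,231),cr=(260,231)).items(): print(n,onz(T,u,v,.235),onz(T,u,v,.02))
for n,(u,v) in dict(tumb=(437,192),tubeb=(495,206),tubered=(486,360),spray=(192,357),jar=(188,315)).items(): print(n,onz(T,u*.7,v*.7,.05))
```

```text
bed [ 0.514393   -0.14381652 -0.14725569] [ 0.2 -0.9 -0.1  0.1 -0.2 -1.1  0.5  0.2 -0.4  0.9 -1.6  0.3]
knob (array([0.43819155, 0.26432264, 0.1097536 ]), array([ 0.3, -0.5, -0.7,  0.1]))
grip (array([ 0.49710719, -0.32228711,  0.10758089]), array([ 0.2, -0.3, -0.4,  0.1]))
grip in bed 0.00908719952968462 -0.17907533065735104
hl [0.65093763 0.394391   0.235     ] [0.70633329 0.45712085 0.02      ]
hr [0.64525102 0.11050311 0.235     ] [0.69953664 0.1178176  0.02      ]
cl [0.43269453 0.35041556 0.235     ] [0.44548879 0.40456133 0.02      ]
cr [0.42773247 0.11549216 0.235     ] [0.43955812 0.12378051 0.02      ]
tumb [ 0.7443241 -0.0295333  0.05     ]
tubeb [ 0.70963114 -0.1584714   0.05      ]
tubered [ 0.36733627 -0.1255758   0.05      ]
spray [0.38749005 0.51314578 0.05      ]
jar [0.47920699 0.52328288 0.05      ]
```

```bash
cat >> h.py <<'E'
from scipy.spatial.transform import Rotation as Ro
T=np.load("top.npz");S=np.load("scene.npz")
def q(phi):  # tool down, tool y axis at angle phi (rad) from world x
    th=(phi+np.pi/2)/2; return np.array([0,np.cos(th),np.sin(th),0])
def wrist(name=None,box=None,s=1):
    p=np.array(current_ee_pos());r=np.array(current_ee_rot()); c=optics.capture("wrist")
    c["p"]=p;c["Rt"]=Ro.from_quat(r[[1,2,3,0]]).as_matrix()
    if name: cv2.imwrite(f"pics/{name}.png",crop(c["image"],*(box or (0,0,560,420)),s))
    return c
def wray(c,u,v):
    K=c["intrinsics"];d=np.array([u-K[0,2],v-K[1,2]]);r=np.hypot(*d)/K[0,0]
    d=np.r_[d/max(np.hypot(*d),1e-9)*np.sin(r),np.cos(r)]
    M=c["mount"]; return c["Rt"]@M[:3,3]+c["p"], c["Rt"]@M[:3,:3]@d
def wz(c,u,v,z):
    o,d=wray(c,u,v); return o+d*(z-o[2])/d[2]
def wproj(c,X):
    M=c["mount"];x=M[:3,:3].T@(c["Rt"].T@(np.array(X)-c["p"])-M[:3,3]);K=c["intrinsics"]
    h=np.hypot(x[0],x[1]);r=np.arctan2(h,x[2])*K[0,0]; return K[:2,2]+x[:2]/h*r
E
python3 - <<'E'
from h import *
bot.movep([.42,.264,.24],q(np.pi/2-.02)); print(current_clock(),current_ee_pos(),current_wrist_force())
c=wrist("w1",None,1); print(wproj(c,[.438,.264,.11]), c["p"])
E
```

```text
1.6833 [0.41959992 0.26456965 0.24000897] [-0.56681371 -0.05045106  0.78328791]
[285.72590065 224.04755989] [0.41959992 0.26456965 0.24000897]
```

View pics/w1.png

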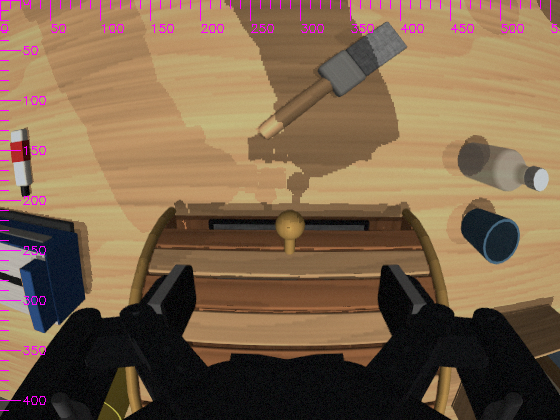

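```bash
cat >> h.py <<'E'
AX=np.array([.641,.263]);BY=-.02;ZA=.02
def knobtcp(b,off=.017):
    r=-.221*np.cos(b); return [AX[0]+r*np.cos(BY),AX[1]+r*np.sin(BY),ZA+.221*np.sin(b)-off]
def arc(b0,b1,n,off=.017,v=.15,fmax=35):
    for b in np.linspace(b0,b1,n+1)[1:]:
        try: bot.line_to(knobtcp(b,off),v=v)
        except bot.IKError as e: print("IK",b,e); return b
        f=np.array(current_wrist_force()); print(round(b,2),f.round(1),round(current_grip_width(),3),round(current_clock(),1))
        if np.linalg.norm(f)>fmax: return b
    return b1
E
python3 - <<'E'
from h import *
print(knobtcp(.418))
p=knobtcp(.418); bot.line_to([p[0],p[1],.2],v=.2); bot.line_to(p,v=.15,threshold=15)
jaws.grip(0); print(current_grip_width(),current_grip_force(),np.array(current_wrist_force()).round(1),current_ee_pos())
if current_grip_width()>.1: print(arc(.418,.9,3,fmax=25))
E
```

```text
[np.float64(0.4390679109260376), np.float64(0.2670391803532218), np.float64(0.09271129485354361)]
0.2724033076682024 58.558183908462524 [-1.5 -1.3  1.3] [0.43893727 0.26696421 0.09274222]
0.58 [-0.5 -2.6  0.8] 0.27 4.0
0.74 [-2.5 -3.9  4.1] 0.268 4.3
0.9 [ 1.3 -5.1 -1.6] 0.273 4.7
0.9
```

Run:
```python
from h import *
b=arc(.9,1.779,5,fmax=30); 
if b>1.77: bot.line_to(knobtcp(1.79),v=.05); print(np.array(current_wrist_force()).round(1))
p=np.array(current_ee_pos()); print(p)
```

```text
1.08 [-0.5 -6.4  3.8] 0.271 5.1
1.25 [ 1.7 -8.7 -2.3] 0.265 5.5
1.43 [ 3.3 -9.2 -6.8] 0.261 6.0
1.6 [ 2.7 -0.6 -1.3] -0.003 6.4
1.78 [-0.2 -0.9 -0.5] -0.003 6.8
[-0.3  0.3  0. ]
[0.68859193 0.26221359 0.2191852 ]
```

Run:
```python
from h import *
p=np.array(current_ee_pos()); bot.line_to([p[0],p[1],.30],v=.25); jaws.grip(1)
bot.movep([.56,.262,.36],q(np.pi/2-.02))
c=wrist("w2"); print(c["p"],current_clock())
for b in (1.43,1.6,1.779):
    k=knobtcp(b,0); print(b,np.round(k,3),wproj(c,k))
for y in (-.137,.137): print(y,wproj(c,[AX[0]-.185,AX[1]+y,.02]),wproj(c,[AX[0]-.128,AX[1]+y,.02]))
```

```text
[0.55978684 0.26206728 0.36055768] 9.025
1.43 [0.61  0.264 0.239] [288.84430194 260.62307136]
1.6 [0.647 0.263 0.241] [288.76773604 297.85506432]
1.779 [0.687 0.262 0.236] [288.62881047 328.48753685]
-0.137 [193.79637808 104.07567043] [195.50580664 141.32598005]
0.137 [376.68734482 100.2434319 ] [376.55313182 137.58330579]
```

View pics/w2.png

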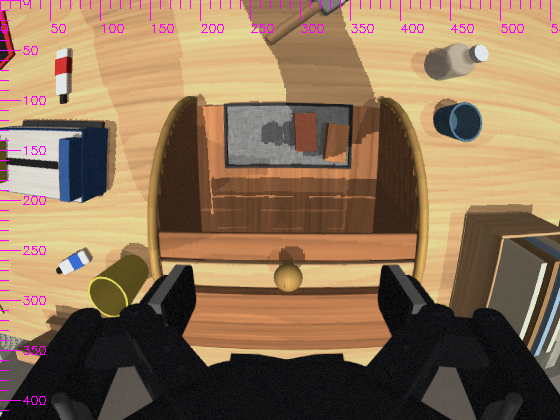

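Run:
```python
from h import *
b=1.505;p=knobtcp(b)
bot.movep([p[0],p[1],.30],q(np.pi/2-.02)); bot.line_to(p,v=.15,threshold=15)
jaws.grip(0); print(current_grip_width(),np.array(current_wrist_force()).round(1),current_ee_pos())
arc(b,1.779,3,fmax=30); bot.line_to(knobtcp(1.80),v=.05); print(np.array(current_wrist_force()).round(1),current_grip_width())
jaws.grip(1); p=knobtcp(1.79); bot.line_to([p[0],p[1],.30],v=.25)
bot.movep([.50,.262,.26],q(np.pi/2-.02))
c=wrist("w3"); print(c["p"].tolist(),current_ee_rot(),current_clock()); np.savez("w3.npz",**{k:c[k] for k in("p","Rt","mount","intrinsics")})
for b in (1.6,1.779): print(b,wproj(c,knobtcp(b,0)))
```

```text
0.2680876539498587 [-0.9 -9.6  6.2] [0.62667596 0.2619615  0.22416615]
1.6 [ 1.5 -9.9  4.2] 0.267 11.0
1.69 [ 3.9 -9.4  7.3] 0.265 11.3
1.78 [  2.3 -11.   -0.3] 0.264 11.6
[ 2.8 -2.6  0.4] 0.024668996614442468
[0.5005709580487973, 0.26198672770645387, 0.25990882796687714] [ 5.48542810e-05  1.01651112e-02  9.99948332e-01 -4.90480063e-06] 14.125
1.6 [291.15405413 424.45716008]
1.779 [290.72610528 445.46268705]
```

View pics/w3.png

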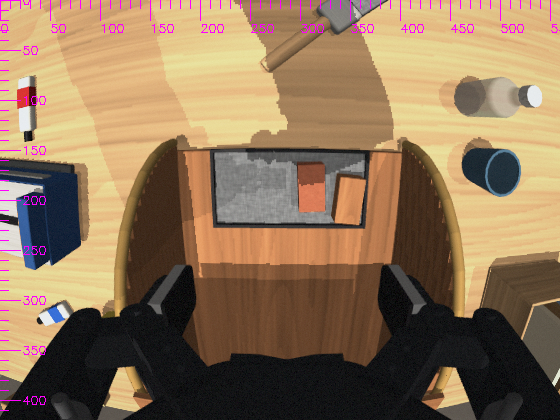

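Run:
```python
from h import *
z=np.load("w3.npz");c={k:z[k] for k in z}
print("cam",wray(c,286,213)[0])
for n,u,v,h in [("A",297,163,.05),("A",324,162,.05),("A",325,211,.05),("A",299,212,.05),("B",340,171,.05),("B",365,177,.05),("B",360,224,.05),("B",336,221,.05),("T",212,150,.028),("T",367,150,.028),("T",365,227,.028),("T",215,227,.028)]:
    print(n,u,v,wz(c,u,v,h).round(4))
t=optics.capture("top")["image"]; print(proj(T,knobtcp(1.779,0)))
w=crop(t,150,105,120,120,4); v=crop(wrist()["image"],200,130,90*2,110,4)
o=np.zeros((600,800,3),np.uint8); o[:110*4,:720]=v; o[440:600,:480]=w[0:160+0]; cv2.imwrite("pics/w4.png",np.vstack([v,w[80:240]]) if v.shape[1]==w.shape[1] else o)
```

```text
cam [0.43062501 0.26367005 0.40267113]
A 297 163 [0.4754 0.2745 0.05  ]
A 324 162 [0.4747 0.3041 0.05  ]
A 325 211 [0.5304 0.3055 0.05  ]
A 299 212 [0.5309 0.276  0.05  ]
B 340 171 [0.4848 0.3219 0.05  ]
B 365 177 [0.4918 0.3506 0.05  ]
B 360 224 [0.5469 0.3468 0.05  ]
B 336 221 [0.5425 0.3184 0.05  ]
T 212 150 [0.4597 0.1763 0.028 ]
T 367 150 [0.4633 0.3577 0.028 ]
T 365 227 [0.5582 0.3586 0.028 ]
T 215 227 [0.5542 0.1731 0.028 ]
[[204.78470424 137.44147495]]
```

View pics/w4.png

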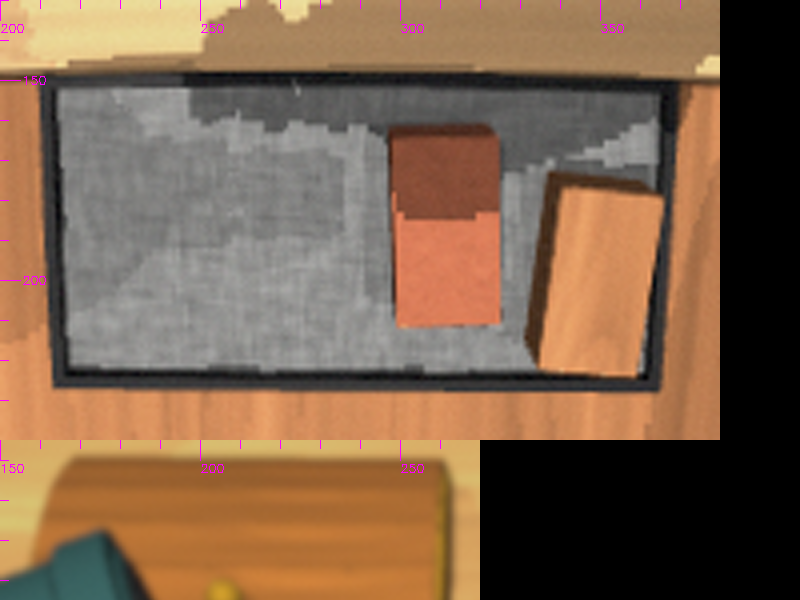

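```bash
cat >> h.py <<'E'
def qn(psi): # fingers close along direction psi, camera towards -y side
    return q(psi+np.pi)
def pick(x,y,psi,z=.026,zup=.24):
    bot.movep([x,y,zup],qn(psi)); jaws.grip(1); print("ho",current_ee_pos(),current_clock())
    bot.line_to([x,y,z+.03],v=.2); hit=bot.line_to([x,y,z],v=.08,threshold=12)
    jaws.grip(0); print("hit",hit,"w",current_grip_width(),current_grip_force(),current_ee_pos())
    bot.line_to([x,y,zup],v=.2); bot.wait(.1); print("w up",current_grip_width(),current_clock())
E
python3 - <<'E'
from h import *
jaws.grip(0)
bot.movep([.60,.262,.30],q(np.pi/2-.02)); bot.line_to([.625,.262,.234],v=.2)
h=bot.line_to([.70,.262,.232],v=.06,threshold=14); print(h,current_ee_pos(),np.array(current_wrist_force()).round(1))
p=np.array(current_ee_pos()); bot.line_to([p[0]-.02,p[1],.30],v=.25)
pick(.5035,.290,.027)
print(proj(T,knobtcp(1.779,0)))
# look over clamp
bx,by,yaw=.5144,-.1438,-.147
bot.movep([.50,-.10,.26],qn(yaw)); print(current_grip_width(),current_clock())
c=wrist("w5"); np.savez("w5.npz",**{k:c[k] for k in("p","Rt","mount","intrinsics")})
cc,s=np.cos(yaw),np.sin(yaw)
for X in [(-55,-125),(-55,105),(55,105),(55,-125),(0,85)]:
    print(X,wproj(c,[bx+cc*X[0]/1e3-s*X[1]/1e3,by+s*X[0]/1e3+cc*X[1]/1e3,.09]).round(1))
E
```

```text
True [0.65851643 0.26184436 0.23191313] [-8.2 -1.2  3.1]
ho [0.50346952 0.29000517 0.2400007 ] 19.2917
hit False w 0.6208059502399668 63.38709354400635 [0.50381238 0.2901563  0.02676136]
w up 0.6132130877730166 22.6083
[[204.78470424 137.44147495]]
0.6201166722108785 24.0583
(-55, -125) [323.2  25. ]
(-55, 105) [319.9 252.7]
(55, 105) [215.7 252.2]
(55, -125) [209.   27.6]
(0, 85) [266.9 234.8]
```

View pics/w5.png

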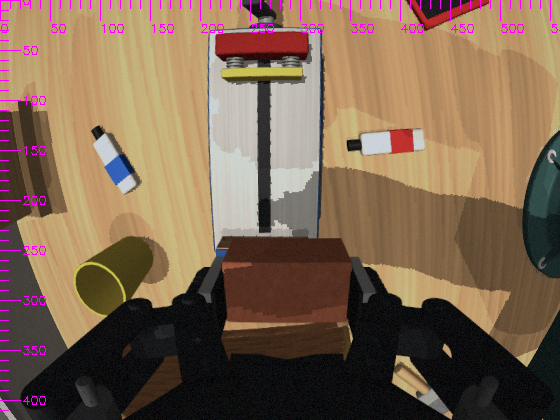

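```bash
cat >> h.py <<'E'
BX,BYY,YW=.5168,-.1442,-.155
def bed(x,y):
    c,s=np.cos(YW),np.sin(YW); return np.array([BX+c*x-s*y,BYY+s*x+c*y])
def place(y,z=.0975):
    p=bed(0,y); bot.movep([*p,.22],qn(YW)); print("w",current_grip_width())
    bot.line_to([*p,z+.02],v=.2); h=bot.line_to([*p,z],v=.05,threshold=8); print("hit",h,current_ee_pos(),current_grip_width())
    jaws.grip(1); bot.line_to([*p,.24],v=.25); print(current_clock())
E
python3 - <<'E'
from h import *
place(.063)
pick(.519,.334,-.085)
p=bed(0,.03); bot.movep([*p,.24],qn(YW)); print(current_grip_width()); wrist("w6",(140,0,300,420),1);
E
```

```text
w 0.6160420298305
hit True [ 0.52633341 -0.08189505  0.09679031] 0.6176762234539971
26.7
ho [0.51941417 0.33324095 0.24008609] 28.45
hit False w 0.617756290780565 62.75710701942444 [0.51932673 0.33415454 0.02685628]
w up 0.618896784571287 31.7667
0.6201962562620615
```

View pics/w6.png

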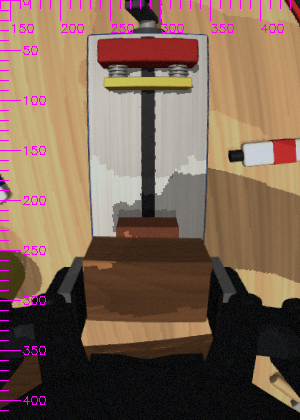

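Run:
```python
from h import *
place(.027)
p=bed(0,-.03); bot.movep([*p,.26],qn(YW)); c=wrist("w7",(180,0,200,300),2); np.savez("w7.npz",**{k:c[k] for k in("p","Rt","mount","intrinsics")})
for y in (.085,.078,.048,.042,.012): print(y,wproj(c,[*bed(-.027,y),.12]).round(1),wproj(c,[*bed(.027,y),.12]).round(1))
```

```text
w 0.617478020699849
hit True [ 0.52078811 -0.11743944  0.09681647] 0.618476544291944
35.975
0.085 [313.  311.4] [260.2 311.6]
0.078 [313.2 305.7] [260.  305.9]
0.048 [314.2 279.9] [258.8 280.1]
0.042 [314.4 274.4] [258.6 274.6]
0.012 [315.4 245.8] [257.5 245.9]
```

View pics/w7.png

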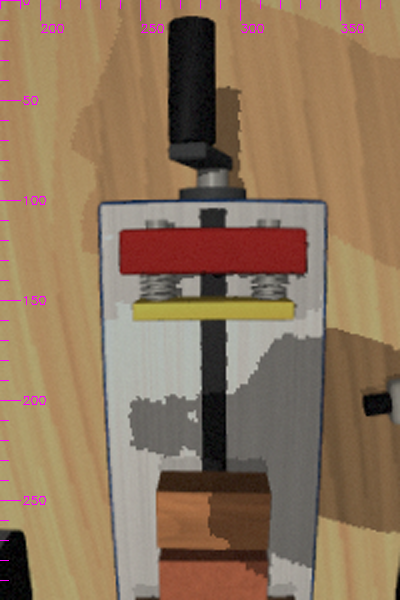

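Run:
```python
from h import *
z=np.load("w7.npz");c={k:z[k] for k in z}
def inb(u,v,h):
    d=wz(c,u,v,h)[:2]-bed(0,0); a=np.cos(YW);s=np.sin(YW); return (a*d[0]+s*d[1]).round(4),(-s*d[0]+a*d[1]).round(4)
for u,v,h in [(275.5,10,.11),(276,71,.105),(275.8,40,.103),(285.5,95,.068),(230,101,.09),(343,101,.09),(293,120,.115),(286,157,.12)]: print(u,v,inb(u,v,h))
for ph in np.linspace(0,2*np.pi,9):
    p=[*bed(.036*np.sin(ph),-.186),.068+.036*np.cos(ph)-.017]; print(ph.round(2),bot.inverse_kinematics(p,qn(YW)) is not None)
```

```text
275.5 10 (np.float64(0.0091), np.float64(-0.2053))
276 71 (np.float64(0.0088), np.float64(-0.1476))
275.8 40 (np.float64(0.009), np.float64(-0.1776))
285.5 95 (np.float64(0.0004), np.float64(-0.1284))
230 101 (np.float64(0.0531), np.float64(-0.1221))
343 101 (np.float64(-0.0541), np.float64(-0.1218))
293 120 (np.float64(-0.006), np.float64(-0.1025))
286 157 (np.float64(0.0001), np.float64(-0.0704))
0.0 True
0.79 True
1.57 True
2.36 True
3.14 True
3.93 True
4.71 True
5.5 True
6.28 True
```

```bash
cat >> h.py <<'E'
GY=-.188
def gtcp(th,off=.017): return [*bed(.036*np.sin(th),GY),.068+.036*np.cos(th)-off]
def turn(th0,th1,step=.4,v=.15,fmax=40,log=None,tout=None):
    n=max(1,int(np.ceil(abs(th1-th0)/step))); out=[]
    for th in np.linspace(th0,th1,n+1)[1:]:
        bot.line_to(gtcp(th),v=v)
        f=np.array(current_wrist_force()); c,s=np.cos(YW),np.sin(YW); fx=c*f[0]+s*f[1]
        ft=fx*np.cos(th)-f[2]*np.sin(th); fr=fx*np.sin(th)+f[2]*np.cos(th)
        w=current_grip_width(); out.append((th,-ft,fr,w))
        if np.linalg.norm(f)>fmax or not .15<w<.40: print("STOP",th,f,w); break
    return np.array(out)
E
python3 - <<'E'
from h import *
np.set_printoptions(suppress=True,precision=2,linewidth=150)
p=gtcp(.25); bot.movep([*p[:2],.22],qn(YW)); bot.line_to(p,v=.15,threshold=12)
print(np.array(current_wrist_force()))
jaws.grip(0); print(current_grip_width(),np.array(current_wrist_force()),current_ee_pos())
o=turn(.25,.25+2*np.pi); print(o); print(current_clock())
E
```

```text
[-0.91  0.06  0.8 ]
0.23295075638435994 [ 0.05 -0.06  3.03] [ 0.5  -0.33  0.09]
[[ 0.64 -6.11  0.73  0.23]
 [ 1.04 -6.    1.77  0.23]
 [ 1.43 -6.27  3.18  0.24]
 [ 1.82 -6.96  3.52  0.24]
 [ 2.21 -5.48  4.28  0.24]
 [ 2.61 -6.02  3.17  0.24]
 [ 3.   -4.28  0.76  0.23]
 [ 3.39 -4.42  0.33  0.24]
 [ 3.78 -4.33  0.7   0.24]
 [ 4.18 -4.14  2.99  0.24]
 [ 4.57 -3.21  4.39  0.24]
 [ 4.96 -3.6   7.95  0.24]
 [ 5.36 -3.97 12.22  0.23]
 [ 5.75 -1.89 13.32  0.23]
 [ 6.14 -1.48  9.59  0.24]
 [ 6.53 -4.85  4.04  0.23]]
42.725
```

Run:
```python
from h import *
np.set_printoptions(suppress=True,precision=2,linewidth=150)
t0=.25+2*np.pi
o=turn(t0,27.0); print(len(o),o[-1]); print(o[::4]); print(current_clock(),abs(o[:,2]).max(),np.array(current_wrist_force()))
wrist("w8",(180,0,220,300),2)
```

```text
52 [27.   -4.89  2.86  0.24]
[[ 6.93 -5.23  2.42  0.24]
 [ 8.5  -5.72  3.71  0.24]
 [10.08 -3.78 -0.37  0.23]
 [11.65 -4.14 12.49  0.23]
 [13.22 -4.94  2.16  0.24]
 [14.8  -6.38  3.54  0.24]
 [16.37 -4.46  0.82  0.23]
 [17.95 -4.62 13.04  0.23]
 [19.52 -4.73  2.41  0.23]
 [21.1  -5.87  2.8   0.24]
 [22.67 -4.69  0.29  0.24]
 [24.24 -4.41 12.55  0.23]
 [25.82 -5.49  2.11  0.24]]
55.725 13.68841303091893 [ 0.86 -2.97 -5.51]
```

View pics/w8.png

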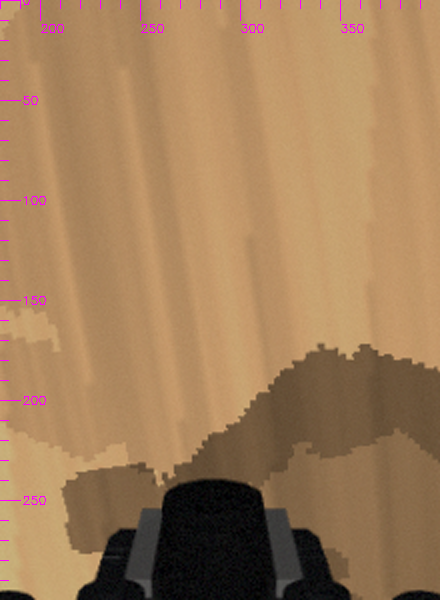

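Run:
```python
from h import *
np.set_printoptions(suppress=True,precision=2,linewidth=150)
o=turn(27.0,32.04,step=.21,v=.08); print(o); print(current_clock())
```

```text
[[27.21 -5.59  1.74  0.23]
 [27.42 -3.36 -1.02  0.23]
 [27.63 -1.92 -3.38  0.23]
 [27.84 -0.01 -3.4   0.23]
 [28.05 -0.48 -4.71  0.23]
 [28.26  0.67 -4.06  0.24]
 [28.47 -0.68 -5.42  0.23]
 [28.68 -1.24 -4.77  0.23]
 [28.89 -2.19 -3.89  0.24]
 [29.1  -3.15 -5.53  0.23]
 [29.31 -3.77 -1.96  0.24]
 [29.52 -4.5  -1.03  0.24]
 [29.73 -3.5   0.74  0.24]
 [29.94 -3.71  2.61  0.23]
 [30.15 -3.25  4.61  0.23]
 [30.36 -3.31  5.16  0.24]
 [30.57 -1.19  6.42  0.23]
 [30.78  0.71  7.51  0.23]
 [30.99  2.19  9.1   0.23]
 [31.2   3.4   9.4   0.23]
 [31.41  2.24  8.59  0.24]
 [31.62  1.89  7.03  0.23]
 [31.83  0.95  4.53  0.24]
 [32.04 -0.07  2.76  0.23]]
61.775
```

Run:
```python
from h import *
jaws.grip(1); p=gtcp(32.04); bot.line_to([*p[:2],.24],v=.25)
bot.movep([*bed(0,.066),.26],qn(YW)); c=wrist("w9",(210,60,150,200),3); print(current_clock())
for y in (.085,.055,.025,.019): print(y,wproj(c,[*bed(-.027,y),.12]).round(1),wproj(c,[*bed(.027,y),.12]).round(1))
```

```text
64.2667
0.085 [316.9 222.2] [257.8 222.3]
0.055 [317.7 190.1] [256.9 190.2]
0.025 [318.3 156.5] [256.3 156.6]
0.019 [318.3 149.7] [256.2 149.8]
```

View pics/w9.png

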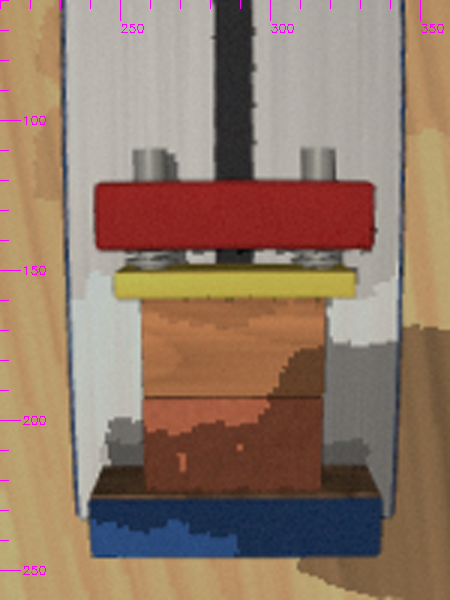

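Run:
```python
from h import *
b=1.765;p=knobtcp(b,.016)
bot.movep([.55,.15,.33],q(np.pi/2-.02)); bot.movep([p[0],p[1],.30],q(np.pi/2-.02))
print(bot.line_to(p,v=.12,threshold=12)); jaws.grip(0)
w=current_grip_width(); print(w,np.array(current_wrist_force()).round(1),current_ee_pos())
if .22<w<.33: arc(b,.26,9,off=.016,fmax=32)
```

```text
False
0.2684164185853002 [ -1.9 -11.    5.6] [0.68373692 0.2604565  0.22138578]
1.6 [  0.5 -10.    7.9] 0.269 68.5
1.43 [ -0.6 -10.    2.5] 0.267 68.9
1.26 [-2.5 -8.6  8.6] 0.263 69.3
1.1 [-2.5 -1.7  1.2] 0.007 69.7
0.93 [ 0.2  0.2 -0.3] -0.003 70.1
0.76 [ 0.4 -0.   0.3] -0.0 70.5
0.59 [0.1 0.6 1.2] -0.0 70.9
0.43 [-0.7  0.   0.1] -0.005 71.3
0.26 [ 1.   0.1 -0.5] 0.002 71.7
```

```bash
cat >> h.py <<'E'
def pushtcp(b):
    r=-.221*np.cos(b)+.024*np.sin(b); return [AX[0]+r*np.cos(BY),AX[1]+r*np.sin(BY),ZA+.221*np.sin(b)+.013*np.cos(b)-.006*np.sin(b)]
E
python3 - <<'E'
from h import *
print(np.array(current_ee_pos()))
p=np.array(current_ee_pos()); bot.line_to([.41,p[1],p[2]],v=.2); bot.line_to([.40,p[1],.34],v=.3)
p=pushtcp(1.5); bot.movep([*p[:2],.31],q(np.pi/2-.02)); print(bot.line_to(p,v=.15,threshold=12))
for b in np.linspace(1.5,.20,14)[1:]:
    h=bot.line_to(pushtcp(b),v=.12,threshold=22); print(b.round(2),h,np.array(current_ee_pos()).round(4),(np.array(current_ee_pos())-pushtcp(b)).round(4),np.array(current_wrist_force()).round(1))
    if h: break
print(current_clock())
E
```

```text
[0.42835386 0.26745591 0.06170104]
False
1.4 False [0.6273 0.2635 0.2355] [0.0003 0.0002 0.0014] [-0.8 -0.4 -0.4]
1.3 False [0.6056 0.2638 0.2312] [0.0006 0.     0.0005] [-0.3 -0.4  0.2]
1.2 False [0.584  0.2641 0.2254] [ 0.0007 -0.      0.0003] [ 1.1  0.2 -0.5]
1.1 False [0.5628 0.2646 0.2178] [ 0.0006 -0.      0.0003] [ 0.6 -0.6  0.3]
1.0 False [0.5424 0.265  0.2083] [0.0005 0.     0.0003] [ 0.2 -0.6  0.9]
0.9 False [0.523  0.2654 0.1969] [0.0006 0.     0.0004] [-1.1  0.9 -0.1]
0.8 False [0.5048 0.2658 0.1837] [0.0005 0.0001 0.0004] [-0.2  1.   0.4]
0.7 False [0.4879 0.2661 0.1688] [0.0004 0.     0.0004] [ 1.  -0.1 -0.5]
0.6 False [0.4725 0.2664 0.1526] [0.0004 0.     0.0004] [ 0.6 -0.6 -0.3]
0.5 False [0.4589 0.2667 0.1349] [0.0003 0.     0.0005] [-0.3  0.9  0.1]
0.4 False [0.4471 0.2669 0.1162] [0.0003 0.     0.0005] [ 0.3 -0.6  0.6]
0.3 False [0.4373 0.2671 0.0964] [0.0003 0.     0.0005] [-0.4  0.1  0.2]
0.2 True [0.4328 0.2683 0.0768] [0.0035 0.0011 0.0013] [ 3.3 -1.4 15. ]
78.8833
```

Run:
```python
from h import *
p=np.array(current_ee_pos()); bot.line_to([p[0]-.02,p[1],.30],v=.25); bot.movep([.40,.10,.34],q(np.pi/2-.02)); bot.move_joints([-1.0,*np.array(current_q())[1:]])
ref=cv2.imread("pics/top0.png"); 
for n,C,(u0,v0) in (("top",T,(211.3,231.3)),("scene",S,(233.1,183.4))):
    im=optics.capture(n)["image"]; old=cv2.resize(cv2.imread(f"pics/{n}0.png"),(560,420),interpolation=cv2.INTER_AREA)[:,:,::-1]
    k=old[int(v0)-4:int(v0)+6,int(u0)-4:int(u0)+6].astype(np.uint8).copy()
    x,y=int(u0)-25,int(v0)-35; R=im[y:y+75,x:x+50].copy()
    r=cv2.matchTemplate(R,k,cv2.TM_CCOEFF_NORMED); m=cv2.minMaxLoc(r)
    print(n,"found",m[1],np.array(m[3])+[x,y]+[4+u0%1,4+v0%1],"pred",[(a,proj(C,knobtcp(.209+a,0))[0].round(1)) for a in (0,.05,.1,.2)])
print(current_clock(),current_ee_pos())
```

```text
top found 0.6873617172241211 [213.3 231.3] pred [(0, array([212.9, 236. ])), (0.05, array([212.3, 235. ])), (0.1, array([211.8, 233.8])), (0.2, array([210.8, 230.9]))]
scene found 0.5866782665252686 [215.1 152.4] pred [(0, array([230.1, 191.2])), (0.05, array([230.4, 189.3])), (0.1, array([230.8, 187.4])), (0.2, array([232. , 183.2]))]
82.2917 [ 0.2874516  -0.29561992  0.33941378]
```

Run:
```python
from h import *
im=optics.capture("scene")["image"];old=cv2.resize(cv2.imread("pics/scene0.png"),(560,420),interpolation=cv2.INTER_AREA)[:,:,::-1]
print("old ball",old[181:186:2,231:236].tolist())
for I in (old,im):
    h=cv2.cvtColor(np.ascontiguousarray(I),cv2.COLOR_RGB2HSV).astype(int)[174:204,220:246]
    for i,r in enumerate(h): print(174+i,"".join("#" if a[0]>=17 and a[1]>165 and a[2]>60 else ("+" if a[2]<70 else ".") for a in r))
```

```text
old ball [[[225, 172, 76], [225, 172, 76], [203, 152, 69], [172, 128, 53], [164, 122, 54]], [[189, 141, 61], [186, 139, 63], [167, 125, 55], [133, 99, 43], [96, 67, 33]], [[108, 82, 35], [107, 80, 36], [87, 63, 28], [41, 32, 12], [32, 34, 32]]]
174 ....+++...................
175 ....++++..................
176 .....++++.................
177 ......++++................
178 .......+++................
179 ........++.##....##.......
180 .........##########.......
181 .........##########.......
182 .........########.........
183 .........######...........
184 .........#####.+..........
185 ...........###+++.........
186 ..............+++.........
187 ...............+++........
188 ................+++.......
189 .................+++......
190 ..................+++.....
191 ..................++++....
192 ...................++++...
193 ....................++++..
194 .....................++++.
195 ......................+++.
196 .......................+++
197 ........................++
198 .........................+
199 .........................+
200 ..........................
201 ..............
[... 304 characters left out ...]
..................
182 ..........................
183 ..........................
184 ..........................
185 ..........................
186 ..........................
187 +..............#..........
188 +++++........#..#.........
189 ++++++++++....###.........
190 ..++++++++++++............
191 ......++++++++++++........
192 .........+++++++++++++....
193 .............+++++++..+++.
194 .................++++.++++
195 ....................++++++
196 ........................++
197 ..........................
198 ..........................
199 ..........................
200 ..........................
201 ..........................
202 ..........................
203 ..........................
```

Run:
```python
from h import *
jaws.grip(1); p=knobtcp(.209,.017)
bot.movep([.40,.15,.30],q(np.pi/2-.02)); bot.movep([*p[:2],.20],q(np.pi/2-.02)); print(bot.line_to(p,v=.12,threshold=12),current_ee_pos())
jaws.grip(0); print("w",current_grip_width(),np.array(current_wrist_force()).round(1))
f=bot.line_to([p[0],p[1],p[2]-.012],v=.03,threshold=18); print("down",f,np.array(current_ee_pos())-p,np.array(current_wrist_force()).round(1),current_grip_width())
bot.line_to([p[0],p[1],p[2]-.001],v=.03)
print(np.array(current_wrist_force()).round(1),current_grip_width()); jaws.grip(1); bot.line_to([*p[:2],.28],v=.15); print(current_clock())
# knob-top probe with shut fingers
jaws.grip(0); h=bot.line_to([p[0],p[1],.072],v=.06,threshold=8); print("probe",h,current_ee_pos(),np.array(current_wrist_force()).round(1))
bot.line_to([*p[:2],.28],v=.2); jaws.grip(1)
```

```text
False [0.42519181 0.26744009 0.04938995]
w 0.2685266580258792 [-1.5 -0.5  6.9]
down True [9.02778901e-05 7.08689824e-05 2.17386234e-04] [-3.7 -1.6 15.6] 0.2681999823143385
[-5.7 -2.9 23.1] 0.26814278056881613
90.2917
probe True [0.42500718 0.26740881 0.07847063] [-1.9 -1.5 12. ]
```

Run:
```python
from h import *
bot.movep([.40,.15,.30],q(np.pi/2-.02)); bot.movep([*bed(0,.066),.26],qn(YW)); c=wrist("w10",(210,60,150,200),3)
a=cv2.imread("pics/w9.png").astype(int);b=cv2.imread("pics/w10.png").astype(int); d=abs(a-b)[150:560,60:400].mean(2); print(d.mean(),(d>40).mean(),current_clock())
```

```text
9.038409851745577 0.05887374461979914 98.2917
```

```bash
python3 - <<'E'
from h import *
for n in ("w9","w10"):
    h=cv2.cvtColor(cv2.imread(f"pics/{n}.png"),cv2.COLOR_BGR2HSV).astype(int)
    for x in (160,235,310):
        a=h[:,x]; Y=np.where((a[:,0]>24)&(a[:,0]<34)&(a[:,1]>150))[0]; R=np.where(((a[:,0]<4)|(a[:,0]>176))&(a[:,1]>180)&(a[:,2]>100))[0]; B=np.where((a[:,0]>100)&(a[:,0]<125)&(a[:,1]>120))[0]
        print(n,x,Y.min(),Y.max(),R.min(),R.max(),B[B>400].min())
    W=h[330,60:400]; m=np.where((W[:,0]<18)&(W[:,1]>110))[0]; print(m.min(),m.max())
E
python3 - <<'E'
import sys; sys.path.insert(0,'.')
from h import *
bot.line_to([*bed(0,.066),.34],v=.2); print(current_clock(),current_grip_width()); print(ticket.sign_off())
E
```

```text
w9 160 274 296 183 247 501
w9 235 271 294 181 247 500
w9 310 274 295 184 247 500
0 263
w10 160 268 289 177 241 495
w10 235 268 291 176 241 495
w10 310 269 289 178 241 495
0 263
98.8417 0.9973166493570264
the job is handed in; nothing more can be done
None
```

The job is handed in at about 99 s. The art box held two blocks; both now lie in a straight row along the middle of the clamp bed, with the pad springs squeezed about half-way, roughly 6 mm by picture. The cover is fully shut, checked by touch at the knob. It slipped out of the fingers three times along the way (twice opening, once closing), and I finished each stroke by regripping or pushing the knob.

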